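Seat the knurled bayonet collar on the strainer and hold it home

TASK

Take the knurled collar from the bench, set it over the upright spigot of the strainer and turn it until its hidden keyways drop over the pins, then push it fully home, down to the stop of the spring seat underneath. Finish with the gripper still holding the collar pushed home, as the seat springs back when let go. Leave the other things on the bench where they are.

Things in the scene. Friction and masses are not known exactly. Their poses are not given: they have to be found in the camera images.
- collar: the knurled collar: loose aluminium ring with a fine straight knurl (the only knurled ring), 54 mm across, 34 mm high, about 0.14 kg, open bore 32 mm, standing right way up. Origin at the centre of its underside, z up along its axis
- collar_keys (a point): centre of the collar's underside, same axes as the collar. Unseen from above, three keyways 120 deg apart, one along its +x, open downward here: 10.5 mm wide, 18 mm deep, from the bore out to radius 21.5 mm; above them the bore is plain round
- strainer: the strainer, a fixed grey casting on a 110 mm square foot 12 mm thick, barrel 58 mm across up to 66 mm height, two pipe stubs along its y. Origin at the centre of its underside, z up along the steel spigot in the middle, which is 30 mm across, upright, and tapers over its last 10 mm to 17 mm across
- spigot_tip (a point): centre of the spigot's tip, 114 mm above the strainer's underside
- pin_level (a point): point on the spigot's axis, 91 mm above the strainer's underside, level with the tops of three pins 5 mm thick, 120 deg apart, reaching out to radius 20 mm. Their yaw is not told and not tied to any axes here. The collar rests at this level until a turn of at most 120 deg, either way, lets it drop (0.15 rad play either way) 13 mm to the seat
- seat (a joint): the black sprung seat ring, 51 mm across, around the spigot's foot, its top 78 mm above the strainer's underside: its travel in m, 0 when up, 0.005 when pressed down to its stop; pushing it takes 4 N at the start and 10 N at the stop, and it springs back when the push ceases
- spacer: bystander: smooth aluminium ring without knurl, 54 mm across, 20 mm high, bore 36 mm; origin at the centre of its underside
- flange: bystander: flat smooth steel ring, 72 mm across, 12 mm high, bore 34 mm; origin at the centre of its underside
- wrench: bystander: steel wrench lying along its x, near the robot's side of the strainer; origin under its middle
- screwdriver: bystander: screwdriver lying along its x; origin under its middle
- jar: bystander: clear jar with an orange lid, 76 mm across, 110 mm high; origin at the centre of its underside
- spray: bystander: tall can 54 mm across, 130 mm high; origin at the centre of its underside

How it is judged (in metres and radians):
On the way, in this order (a step that is already met when the one before it is completed fails the run):
1. the collar is threaded upright over the spigot (z of collar in the frame of strainer below 0.103 m and horizontal distance between collar and strainer below 0.006 m and angle between collar's own z axis and vertical below 0.2 rad), for 0.1 s.
2. the collar has dropped over the pins and is pushed home (value of joint seat above 0.0035 m and z of collar in the frame of strainer between 0.069 and 0.0755 m and horizontal distance between collar and strainer below 0.004 m and angle between collar's own z axis and vertical below 0.12 rad), for 0.2 s.
At the end, for the whole second after the job is handed in: the collar sits upright (within 0.12 rad) on the spigot within 4 mm of its axis, its keyways over the pins, its underside below 75.5 mm above the strainer's underside and the spring seat pressed more than 3.5 mm of its 5 mm, at rest, with the fingers still bearing on the collar with more than 3 N (all of step 2 and contact force between the fingers and collar above 3 N and linear speed of collar below 0.01 m/s); the arm keeps its last pose, push and grip.
It fails at once if another thing on the bench was shoved more than 30 mm or tipped over (distance of any of spacer, flange, wrench, screwdriver, jar, spray from where it was at the start of the episode above 0.03 m or angle between any of jar, spray's own z axis and vertical above 0.6 rad).
It also fails if it takes over 58 s, if anything falls off the work surface, if the arm or the gripper's body presses on something with over 40 N, if the wrist force passes 120 N, or if a joint passes its speed limit or range.

ROBOT

A 7-joint arm with a two-finger parallel gripper is mounted at the origin on the work surface. World frame = base frame: x ahead of the robot, y to its left, z up, the work surface at z = 0. Lengths are in mm, angles in rad, forces in N, time in s.
With the tool pointing down it reaches from about 400 to 875 mm from the base axis. Payload 4.4 kg.
Tool frame: the origin (TCP) lies between the finger pads; the fingertips stand 22 mm ahead of it and the grasp point (between the pads) lies 3 mm ahead of it; z points along the fingers, y is the line along which they close (so a half turn about z gives the same grasp; the last joint's range is limited). The gripper opens to 85 mm and grips with 20 to 120 N. Pads are 22 mm wide; open, the fingers measure 114 mm over their backs; the gripper's body (76 mm by 85 mm) begins 54 mm behind the grasp point. The pads swing forward as they close: fully open they stand 13 mm farther back than shut.
Start: joints at [-1.185, 0.628, 0.038, 1.517, -0.027, 0.996, -0.02], TCP at [283.761, 584.805, 253.313] pointing down, gripper open.
Joint ranges: [-3.06, 3.06], [-0.37, 2.12], [-1.25, 1.32], [0.18, 2.47], [-1.1, 4.24], [0.23, 1.98], [-2.94, 2.94]. Speed limits (rad/s): [2.57, 2.57, 3.14, 3.14, 3.14, 3.14, 3.14].

INTERFACE

Orientations are given as [roll, pitch, yaw] about the fixed x, y, z axes, in that order (R = Rz(yaw) Ry(pitch) Rx(roll)).
In Python, from station import manip gives the robot as it stands. Calls block until the motion is done:
- manip.move_pose(position, orientation): joint-space move of the TCP to a pose.
- manip.servo_line(position, max_speed=150, ori=None, until_force=None): straight line of the TCP; ori=None keeps the orientation; max_speed is the mean speed in mm/s. With until_force (N) it stops when the force on the tool has changed by that much, and returns True; else False.
- manip.move_j(angles): joint-space move.
- manip.command_gripper(opening, newtons=None): finger opening in mm; newtons is the grip in N (None keeps the last); returns when the fingers have stopped.
- manip.sleep(seconds).
- manip.solve_ik(position, orientation): joint angles nearest the present ones, or None.
- manip.read_camera(name): name is "scene" or "top" or "wrist"; returns (picture, depth): 384x512x3 uint8, red, green, blue; 384x512 float32, mm along the optical axis (not along the pixel's ray), 0 where there is no reading.
- manip.calibration(name): a dict with "camera_matrix" (3x3 intrinsics, pixels), "position" and "rotation" of the camera in the world. Camera axes: x right, y down, z forward; pixel columns grow to the right and rows downward; lengths in mm; the calibration is good to about 2 mm. A picture is of the moment at which its call begins: read the wrist's pose just before it. calibration takes no time and is no camera call; for the wrist camera it gives the pose at the moment of the call.
A pose or a line that the arm cannot do raises manip.MotionError and nothing moves.
- manip.hand_in(): hands the job in; it is judged then, once.
Trained networks look in the newest picture that a camera, given by its name, has taken for a name from the list of things; names that differ only in an ending like _2 or _b are one class to them, and where a whole thing is asked for, a point or a joint stands for the part that bears it (a point fixed in the world has none). Each returns a list of dicts, best first, with "p" (0 to 1); they miss things now and then, are a little off and sometimes report something else, mostly with a low value. They report only what shows in the picture. A call takes as long as a camera call.
- manip.recognise(camera, query): "box" ([left, top, width, height] in pixels, round what is visible of it).
- manip.masks_of(camera, query): "region" (384x512 bool, what is visible of it) and "box" ([left, top, width, height] in pixels, round what is visible of it).
Readings, each from a call of its own:
- manip.get_clock(): time.
- manip.get_joints(): joint angles.
- manip.get_joint_vel(): joint speeds.
- manip.get_effort(): joint torques, N m.
- manip.get_eef_pos(): TCP position.
- manip.get_tcp_rot(): TCP orientation.
- manip.get_contact_force(): force on the tool from outside, world axes, zero at the start.
- manip.get_wrist_torque(): the same for the moment, N m.
- manip.get_opening(): finger opening in mm.
- manip.get_gripper_force(): force on a finger pad.
Only numpy, scipy, OpenCV 4.12 (cv2) and the standard library are available. Lean on these libraries where they do the work, as an engineer would, in place of code of your own. Each camera call takes 0.05 s, during which the arm holds its last target. There are 200 camera calls.

## Working session

There is one attempt and no reset: what is moved stays moved. The work goes in short steps, each a Python script; the robot and the scene stay as the last script left them, time stands still between calls to the robot, and variables do not carry over. Pictures are saved under pics/ and viewed, at most 10 in all, crops included, and the job is handed in when it is done.

```bash
ls; mkdir -p pics; cat > h.py <<'E'
import numpy as np, cv2
from station import manip as m
def cloud(cam):
    c=m.calibration(cam); rgb,d=m.read_camera(cam)
    K=np.array(c["camera_matrix"]);R=np.array(c["rotation"]);t=np.array(c["position"])
    v,u=np.mgrid[:384,:512]
    P=np.stack([(u-K[0,2])/K[0,0]*d,(v-K[1,2])/K[1,1]*d,d],-1)@R.T+t
    P[d==0]=np.nan
    return rgb,P
def save(n,rgb): cv2.imwrite("pics/"+n+".png",cv2.cvtColor(rgb,cv2.COLOR_RGB2BGR))
E
python3 - <<'E'
from h import *
import numpy as np
ims=[]
for cam in ("top","scene"):
    rgb,P=cloud(cam); 
    print(cam,np.round(m.calibration(cam)["position"]))
    for q in ("collar","strainer","spacer","flange","wrench","screwdriver","jar","spray"):
        for r in m.masks_of(cam,q)[:2]:
            p=P[r["region"]];p=p[~np.isnan(p[:,0])]
            cv2.rectangle(rgb,[int(x) for x in r["box"][:2]],[int(r["box"][0]+r["box"][2]),int(r["box"][1]+r["box"][3])],(255,0,0),1)
            if len(p)==0: continue
            zt=np.percentile(p[:,2],97); tp=p[p[:,2]>zt-5]
            lo,hi=np.percentile(tp,2,0),np.percentile(tp,98,0)
            print(q,round(r["p"],2),np.round(r["box"]),"ztop",round(zt),"mid",np.round((lo+hi)/2),"ext",np.round(hi-lo))
    ims.append(rgb)
save("top",ims[0]);save("scene",ims[1])
print(m.get_clock(),m.get_tcp_rot(),m.get_eef_pos())
E
```

```text
pics
station.pyTraceback (most recent call last):
  File "<stdin>", line 5, in <module>
  File "h.py", line 7, in cloud
    P=np.stack([(u-K[0,2])/K[0,0]*d,(v-K[1,2])/K[1,1]*d,d],-1)@R.T+t
      ~~~~~~~~~~~~~~~~~~~~~~~~~~~~~~~~~~~~~~~~~~~~~~~~~~~~~~~~~~~~^~
ValueError: operands could not be broadcast together with shapes (384,512) (3,)
```

The rotation comes as roll-pitch-yaw, so I'll convert it.

```bash
sed -i 's/R=np.array(c\["rotation"\])/R=Rot.from_euler("xyz",c["rotation"]).as_matrix()/; 1a from scipy.spatial.transform import Rotation as Rot' h.py
cat > look.py <<'E'
from h import *
ims=[]
for cam in ("top","scene"):
    rgb,P=cloud(cam); 
    print(cam,np.round(m.calibration(cam)["position"]),m.calibration(cam)["rotation"])
    for q in ("collar","strainer","spacer","flange","wrench","screwdriver","jar","spray"):
        for r in m.masks_of(cam,q)[:2]:
            p=P[r["region"]];p=p[~np.isnan(p[:,0])]
            b=[int(x) for x in r["box"]]
            cv2.rectangle(rgb,b[:2],[b[0]+b[2],b[1]+b[3]],(255,0,0),1)
            cv2.putText(rgb,q[:4],(b[0],b[1]-2),0,.4,(255,0,0))
            if len(p)==0: continue
            zt=np.percentile(p[:,2],97); tp=p[p[:,2]>zt-5]
            lo,hi=np.percentile(tp,2,0),np.percentile(tp,98,0)
            print(q,round(r["p"],2),b,"ztop",round(zt),"mid",np.round((lo+hi)/2),"ext",np.round(hi-lo))
    ims.append(rgb)
save("top",ims[0]);save("scene",ims[1])
print(m.get_clock(),m.get_tcp_rot(),m.get_eef_pos())
E
python3 look.py
```

```text
top [ 409.  -25. 1211.] [-3.00143207e+00 -2.73345255e-03 -1.55115008e+00]
collar 0.58 [160, 185, 18, 24] ztop 38 mid [528. 253.  36.] ext [49. 49.  6.]
strainer 0.92 [280, 172, 42, 41] ztop 112 mid [ 559. -142.  112.] ext [22. 22. 10.]
spacer 0.54 [218, 197, 17, 11] ztop 25 mid [517.  79.  23.] ext [50. 47.  6.]
flange 0.73 [203, 143, 21, 23] ztop 17 mid [665. 124.  15.] ext [64. 62.  6.]
wrench 0.96 [308, 224, 18, 64] ztop 11 mid [ 363. -192.   10.] ext [159.  35.   6.]
wrench 0.59 [279, 170, 44, 44] ztop 111 mid [ 559. -143.  112.] ext [22. 24. 10.]
screwdriver 0.93 [348, 144, 56, 10] ztop 29 mid [ 691. -398.   27.] ext [19. 90.  6.]
jar 0.97 [118, 121, 34, 34] ztop 114 mid [692. 346. 112.] ext [56. 56.  6.]
spray 0.62 [237, 94, 22, 30] ztop 134 mid [786.  20. 132.] ext [45. 44.  7.]
scene [1058.  465.  672.] [-2.29222054e+00  9.84862627e-04  2.33261844e+00]
collar 0.61 [333, 237, 27, 25] ztop 36 mid [527. 254.  34.] ext [50. 48.  6.]
strainer 0.91 [190, 146, 55, 56] ztop 109 mid [ 560. -140.  110.] ext [20. 21. 12.]
spacer 0.74 [281, 203, 21, 16] ztop 23 mid [516.  80.  21.] ext [50. 50.  5.]
flange 0.58 [245, 245, 38, 26] ztop 15 mid [664. 126.  13.] ext [66. 65.  5.]
wrench 0.71 [231, 136, 39, 26] ztop 10 mid [ 375. -187.    8.] ext [154.  32.   5.]
screwdriver 0.8 [113, 153, 49, 30] ztop 29 mid [ 691. -398.   27.] ext [18. 91.  5.]
jar 0.86 [318, 285, 47, 63] ztop 112 mid [694. 347. 111.] ext [59. 59.  4.]
spray 0.78 [171, 217, 34, 52] ztop 132 mid [784.  20. 131.] ext [45. 44.  4.]
0.95 [ 3.14158481e+00 -3.15758382e-05  2.68978847e+00] [283.74496973 584.80951488 253.3210304 ]
```

View pics/scene.png

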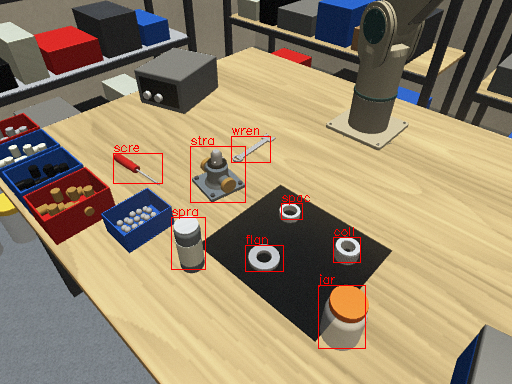

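View pics/top.png

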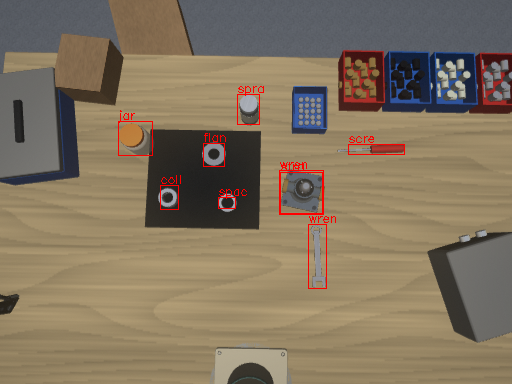

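The scene picture puts the collar at about (346,250) and the strainer at (218,175). Top has the collar at (168,197) and the strainer at (303,190). Both agree with the detections, so next I'll check wrist range for a 120° turn at the strainer.

```bash
python3 - <<'E'
from h import *
for pos in ([560,-141,130],[527,253,30]):
  for y in np.arange(-3.14,3.15,0.3927):
    q=m.solve_ik(pos,[np.pi,0,y]); print(round(y,2), None if q is None else np.round(q,2))
E
```

```text
-3.14 [ 0.26  0.69 -0.1   1.83  0.11  0.63  1.67]
-2.75 [ 0.32  0.69 -0.19  1.83  0.2   0.64  1.97]
-2.35 [ 0.38  0.7  -0.28  1.83  0.3   0.65  2.28]
-1.96 [ 0.44  0.71 -0.39  1.83  0.41  0.68  2.57]
-1.57 [ 0.51  0.73 -0.5   1.82  0.51  0.72  2.87]
-1.18 [-0.41  1.02  1.14  1.85 -1.08  1.06 -1.56]
-0.78 [-0.41  1.02  1.14  1.85 -1.08  1.06 -1.17]
-0.39 [-0.25  0.82  0.75  1.85 -0.77  0.8  -1.04]
0.0 [-0.2   0.79  0.65  1.85 -0.68  0.75 -0.73]
0.39 [-0.14  0.76  0.55  1.84 -0.59  0.71 -0.43]
0.79 [-0.09  0.74  0.46  1.84 -0.49  0.68 -0.12]
1.18 [-0.03  0.72  0.36  1.84 -0.39  0.65  0.18]
1.57 [ 0.03  0.7   0.27  1.84 -0.29  0.64  0.48]
1.97 [ 0.09  0.69  0.18  1.84 -0.19  0.63  0.77]
2.36 [ 0.14  0.69  0.09  1.84 -0.09  0.62  1.07]
2.75 [ 0.2   0.69 -0.01  1.83  0.01  0.62  1.37]
3.14 [ 0.26  0.69 -0.1   1.83  0.11  0.63  1.67]
-3.14 [-0.45  0.85 -0.08  1.85  0.14  0.45  0.95]
-2.75 [-0.4   0.86 -0.15  1.85  0.26  0.46  1.23]
-2.35 [-0.36  0.86 -0.22  1.84  0.37  0.48  1.53]
-1.96 [-0.3   0.87 -0.31  1.84  0.51  0.51  1.79]
-1.57 [-0.24  0.89 -0.41  1.84  0.63  0.55  2.07]
-1.18 [-0.19  0.91 -0.5   1.84  0.74  0.59  2.37]
-0.78 [-0.13  0.93 -0.6   1.84  0.84  0.65  2.68]
-0.39 [-0.84  0.94  0.57  1.86 -0.87  0.61 -1.67]
0.0 [-0.79  0.92  0.49  1.86 -0.77  0.56 -1.36]
0.39 [-0.74  0.9   0.4   1.86 -0.66  0.52 -1.07]
0.79 [-0.68  0.88  0.3   1.85 -0.5   0.48 -0.82]
1.18 [-0.61  0.86  0.19  1.85 -0.33  0.45 -0.58]
1.57 [-0.58  0.86  0.14  1.85 -0.24  0.45 -0.27]
1.97 [-0.55  0.86  0.09  1.85 -0.15  0.44  0.04]
2.36 [-0.52  0.85  0.03  1.85 -0.06  0.44  0.35]
2.75 [-0.48  0.85 -0.02  1.85  0.03  0.44  0.66]
3.14 [-0.45  0.85 -0.08  1.85  0.14  0.45  0.95]
```

```bash
cat >> h.py <<'E'
def circ(P,c,r,zlo,zhi):
    k=(np.hypot(P[...,0]-c[0],P[...,1]-c[1])<r)&(P[...,2]>zlo)&(P[...,2]<zhi)
    p=P[k]
    if len(p)<10: return None
    (x,y),R=cv2.minEnclosingCircle(p[:,:2].astype(np.float32))
    return np.round([x,y,R,p[:,2].mean(),len(p)],1), np.round(p[:,:2].mean(0),1)
E
python3 - <<'E'
from h import *
for i,y in enumerate((0.5,0.5+np.pi)):
    m.move_pose([560,-141,260],[np.pi,0,y]); m.sleep(.3)
    rgb,P=cloud("wrist"); save(f"w{i}",rgb)
    c=m.calibration("wrist"); print(np.round(c["position"]), np.round(m.get_eef_pos(),1))
    for a,b in ((110,120),(84,103),(86,94),(72,82),(60,70)): print(a,b,circ(P,(560,-141),40,a,b))
print(m.get_clock(),np.round(m.get_joints(),2))
E
python3 -c "
import cv2,numpy as np
cv2.imwrite('pics/w.png',cv2.resize(np.hstack([cv2.imread('pics/w0.png'),cv2.imread('pics/w1.png')]),(800,300)))"
```

```text
[ 620. -108.  381.] [ 560.1 -140.8  260. ]
110 120 (array([ 558.2, -142.9,   11.9,  113.7,  527. ]), array([ 558.8, -142.6]))
84 103 (array([ 558. , -142.8,   19.8,   93.1,  163. ]), array([ 566.2, -138.5]))
86 94 (array([ 558. , -142.8,   19.8,   90.6,  101. ]), array([ 564.5, -139.1]))
72 82 (array([ 558.1, -143.3,   26.1,   78.7, 1135. ]), array([ 562.1, -140.7]))
60 70 (array([ 558. , -143.1,   29.1,   66.4,  457. ]), array([ 571. , -136.3]))
[ 620. -109.  381.] [ 560. -141.  260.]
110 120 (array([ 558. , -142.6,   11.9,  113.7,  528. ]), array([ 558.9, -142.5]))
84 103 (array([ 557.9, -143.2,   19.7,   93.4,  171. ]), array([ 566.2, -138.7]))
86 94 (array([ 557.9, -143.2,   19.7,   90.6,  109. ]), array([ 564.8, -139.5]))
72 82 (array([ 557.9, -143.1,   26. ,   78.7, 1144. ]), array([ 562. , -140.8]))
60 70 (array([ 557.9, -143. ,   29.1,   66.5,  443. ]), array([ 570.8, -135.8]))
4.6417 [-0.23  0.6   0.69  1.73 -0.45  0.97 -0.44]
```

View pics/w.png

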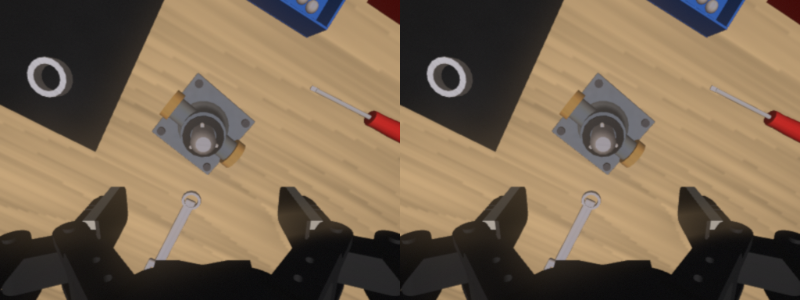

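The tip, pins, seat and barrel all centre at (558.0,-143.0), and the radii match the given sizes. The pins show as three dots around pixel (203,138). The half turn was folded back to the same pose, so I'll look from a 90° yaw to find the calibration bias, then look at the collar.

```bash
python3 - <<'E'
from h import *
m.move_pose([560,-141,260],[np.pi,0,0.5+np.pi/2]); m.sleep(.3)
rgb,P=cloud("wrist"); print(m.get_tcp_rot(),np.round(m.calibration("wrist")["position"]))
for a,b in ((110,120),(86,94),(72,82),(60,70)): print(a,b,circ(P,(560,-141),40,a,b))
for y in (0.5+np.pi/2,0.5):
    m.move_pose([527,253,190],[np.pi,0,y]); m.sleep(.3)
    rgb,P=cloud("wrist"); save(f"c{y:.1f}",rgb); print(m.get_tcp_rot(),np.round(m.calibration("wrist")["position"]))
    for a,b in ((29,40),): print(circ(P,(527,253),40,a,b))
print(m.get_clock(),np.round(m.get_joints(),2))
E
```

```text
[-3.14145058e+00  2.16985023e-05  2.07071359e+00] [528. -81. 381.]
110 120 (array([ 558.2, -142.4,   11.9,  113.8,  532. ]), array([ 557.7, -141.8]))
86 94 (array([ 558.1, -142.7,   19.5,   90.5,   99. ]), array([ 555.2, -133.9]))
72 82 (array([ 558.2, -142.8,   26. ,   78.7, 1166. ]), array([ 556.3, -138.7]))
60 70 (array([ 558.4, -142.5,   29. ,   66.6,  437. ]), array([ 551.8, -129.3]))
[3.14146803e+00 8.57794416e-05 2.06984364e+00] [495. 312. 311.]
(array([ 527.4,  254.7,   27.8,   34.6, 2020. ]), array([527.2, 255.2]))
[-3.14145273e+00 -3.31459316e-05  4.99982118e-01] [587. 285. 311.]
(array([ 527.7,  254. ,   27.8,   34.5, 2026. ]), array([528.1, 254.4]))
9.4667 [-0.9   0.7   0.66  1.78 -0.56  0.85 -1.04]
```

```bash
python3 - <<'E'
from h import *
m.servo_line([527.5,254.4,80],200)
print(m.servo_line([527.5,254.4,28],80,until_force=8), m.get_eef_pos())
m.command_gripper(40,60); print("open",m.get_opening(),m.get_gripper_force(),np.round(m.get_eef_pos(),1))
m.servo_line([527.5,254.4,230],200)
m.move_pose([558.1,-142.9,230],[np.pi,0,0.5]); m.sleep(.3)
print(np.round(m.get_joints(),2),m.get_opening(),m.get_gripper_force(),m.get_contact_force(),m.get_clock())
rgb,P=cloud("wrist"); save("held",rgb)
k=(np.hypot(P[...,0]-558,P[...,1]+143)<28)&(P[...,2]>225); print(circ(P,(558,-143),27.9,225,250))
rgb,P=cloud("scene"); save("s2",rgb[100:250,130:330].repeat(3,0).repeat(3,1))
E
```

```text
False [527.74035971 254.23464415  28.04136413]
open 52.51619086151145 63.21250489912927 [527.9 254.6  28.9]
[-0.21  0.64  0.67  1.77 -0.49  0.91 -0.4 ] 53.044440595781225 62.82793186604977 [-0.12778193  0.03304387 -1.81168034] 14.3083
(array([  558. ,  -143. ,    27.9,   235.4, 11408. ]), array([ 559.7, -142.1]))
```

View pics/s2.png

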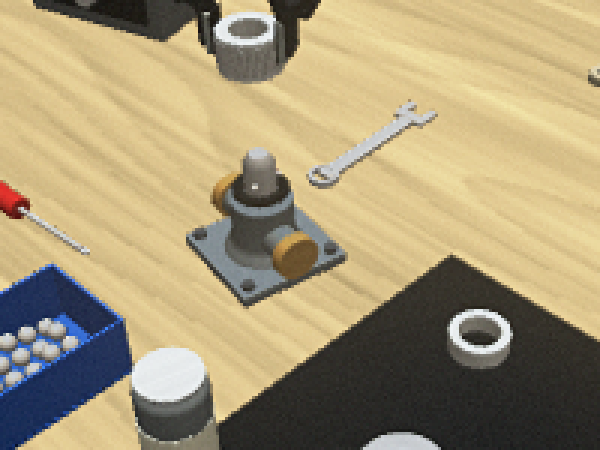

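View pics/held.png

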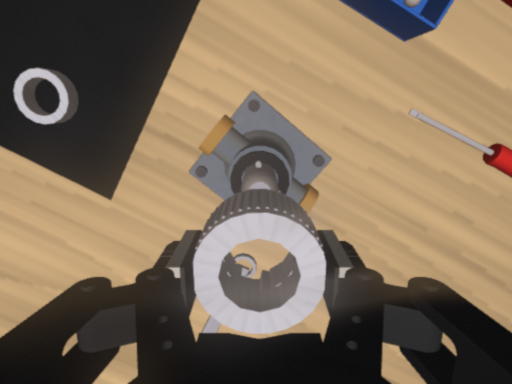

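The knurled collar is held level at pixel (260,275), and the spigot below is clear. Now I'll lower it onto the spigot.

```bash
python3 - <<'E'
from h import *
x,y=558.1,-142.9
m.servo_line([x,y,150],150); m.sleep(.2); f0=m.get_contact_force(); print(f0)
h=m.servo_line([x,y,114],40,until_force=7); m.sleep(.2)
print(h,np.round(m.get_eef_pos(),1),np.round(m.get_contact_force()-f0,1),np.round(m.get_wrist_torque(),2),m.get_clock(),np.round(m.get_joints(),2))
E
```

```text
[-0.63837114 -0.59516313 -1.30389168]
True [ 557.8 -142.8  119.5] [-0.9  1.3  6.7] [0.05 0.13 0.04] 16.2167 [-0.14  0.77  0.55  1.85 -0.61  0.69 -0.3 ]
```

```bash
cat > turn.py <<'E'
from h import *
x,y=558.1,-142.9; f0=-1.3
zc=m.get_eef_pos()[2]-.3; yaw=m.get_tcp_rot()[2]; y0=yaw
while yaw<y0+2.3:
    yaw+=.1
    m.servo_line([x,y,zc],40,ori=[np.pi,0,yaw])
    f=m.get_contact_force(); p=m.get_eef_pos(); fz=f[2]-f0
    print(round(yaw,2),round(zc,1),np.round(p,1),np.round(f,1),round(m.get_wrist_torque()[2],2),round(m.get_clock(),1))
    if p[2]<117 or max(abs(f))>30 or m.get_clock()>40: break
    if fz<5: zc-=.8
    elif fz>12: zc+=.5
E
python3 turn.py
```

```text
0.6 119.2 [ 558.5 -143.3  119.5] [0.1 0.3 5.2] 0.06 16.5
0.7 119.2 [ 558.6 -143.3  119.5] [1.2 0.5 4.5] 0.03 16.7
0.8 119.2 [ 558.5 -143.2  119.5] [0.7 0.7 5.9] 0.08 17.0
0.9 119.2 [ 558.5 -143.   119.5] [-0.2  0.5  6.1] 0.08 17.2
1.0 119.2 [ 558.5 -143.1  119.5] [0.1 0.2 6.1] 0.07 17.5
1.1 119.2 [ 558.5 -143.1  119.5] [0.7 0.1 6.3] 0.08 17.7
1.2 119.2 [ 558.4 -143.1  119.4] [-0.2  0.9  5.6] 0.13 18.0
1.3 119.2 [ 558.  -142.9  119.2] [-0.7  1.2  6.1] 0.06 18.2
1.4 119.2 [ 558.1 -143.1  119.3] [ 0.9 -0.3  5.7] 0.01 18.5
1.5 119.2 [ 558.4 -143.1  119.3] [ 0.1 -0.3  5.9] 0.11 18.7
1.6 119.2 [ 557.4 -142.5  118.7] [0.4 0.9 2.8] 0.08 19.0
1.7 118.4 [ 557.2 -142.6  117.6] [-0.5  0.8 -1.4] -0.03 19.2
1.8 117.6 [ 557.7 -142.9  117.2] [ 0.1  0.6 -1.9] -0.02 19.5
1.9 116.8 [ 557.9 -142.8  116.7] [ 0.7  0.4 -2. ] 0.02 19.7
```

The force vanished at yaw of about 1.65, so the keyways have dropped over the pins. I'll centre the yaw in the play and push home.

```bash
python3 - <<'E'
from h import *
x,y=558.1,-142.9
def rep(s): print(s,np.round(m.get_eef_pos(),1),np.round(m.get_contact_force(),1),round(m.get_wrist_torque()[2],2),round(m.get_clock(),1),np.round(m.get_gripper_force()))
m.servo_line([x,y,116],40,ori=[np.pi,0,1.76]); rep(0)
h=m.servo_line([x,y,108],30,until_force=8); rep(h)
z=m.get_eef_pos()[2]
if z<109.5:
    while z>99:
        z-=1; m.servo_line([x,y,z],20); m.sleep(.15); rep(round(z,1))
        if m.get_contact_force()[2]>16: break
E
```

```text
0 [ 558.1 -142.7  116. ] [-0.4  1.1 -1.9] -0.02 20.0 63.0
False [ 557.8 -142.8  107.6] [-0.3  0.1 -2.2] -0.0 20.4 63.0
106.6 [ 558.1 -142.8  106.9] [-1.   1.1  2.3] 0.01 20.8 63.0
105.6 [ 558.1 -142.8  105.8] [-2.   2.1  4.2] 0.04 21.2 63.0
104.6 [ 558.1 -142.8  104.7] [-2.4  2.4  5. ] -0.02 21.6 64.0
103.6 [ 558.1 -142.8  103.8] [-2.4  1.7  5.3] -0.04 22.0 64.0
102.6 [ 558.1 -142.8  102.9] [-3.   2.4  7.6] -0.02 22.4 64.0
101.6 [ 558.1 -142.8  102. ] [-3.2  2.4  7.6] 0.01 22.8 64.0
100.6 [ 558.1 -142.8  101.8] [-3.9  2.4 14.5] 0.01 23.2 65.0
99.6 [ 558.1 -142.8  101.7] [-6.2  4.1 21.1] -0.02 23.6 65.0
```

```bash
python3 - <<'E'
from h import *
m.sleep(.5)
rgb,P=cloud("wrist"); q=P[np.hypot(P[...,0]-558,P[...,1]+143)<25]; q=q[(q[:,2]>103)&(q[:,2]<111)]; print("collar top",np.median(q[:,2]),len(q),"spigot",circ(P,(558,-143),8,110,120))
rgb,P=cloud("scene"); save("s3",rgb[100:250,130:330].repeat(3,0).repeat(3,1))
print(np.round(m.get_eef_pos(),1),m.get_contact_force(),m.get_opening(),m.get_clock())
E
```

```text
collar top 107.66590003827565 8504 spigot (array([ 558. , -143. ,    8. ,  114.8, 1232. ]), array([ 558. , -142.9]))
[ 558.1 -142.8  101.7] [-6.48545128  3.85217906 21.20481369] 52.374208460557185 24.225
```

View pics/s3.png

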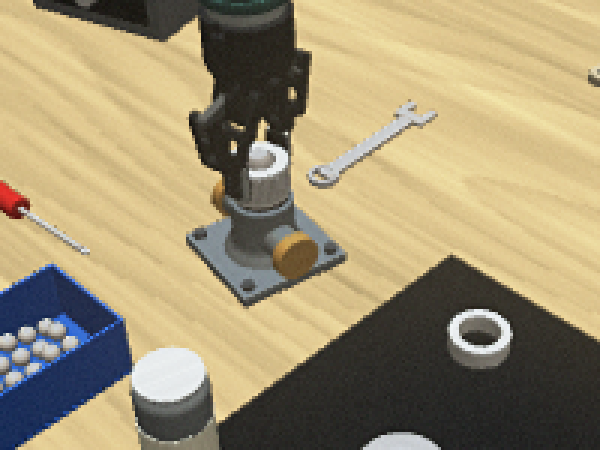

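The collar sits on the spigot down at the barrel, around crop pixel (265,175). Its top is 7 mm below the tip, as expected when home, and the other things haven't moved.

```bash
python3 -c "
from station import manip as m
print(m.hand_in())"
```

```text
the job is handed in; nothing more can be done
None
```

The job is handed in with the collar over the pins and held pushed down to the seat's stop (about 21 N push, 65 N grip, 24 s used); the hand-in call returned no verdict.

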